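# Pull the rinse bay's splash screen down with the hook pole

## Robot

A 6-joint arm with a two-finger parallel gripper is mounted at the origin on the work surface. World frame = base frame: x ahead of the robot, y to its left, z up, the work surface at z = 0. Lengths are in m, angles in rad, forces in N, time in s.
With the tool pointing down it reaches from about 0.375 to 0.9 m from the base axis. Payload 3.1 kg.
Tool frame: the origin (TCP) lies on the centre line of the jaws, within the pads' length; the fingertips stand 14 mm ahead of it and the grasp point (between the pads) lies 5 mm behind it; y points along the fingers, z is the direction in which the jaws open and shut, and the axes are right-handed (so a half turn about y gives the same grasp; the last joint's range is limited). The gripper opens to 87 mm and grips with 3 to 60 N. Pads are 19 mm wide; open, the fingers measure 117 mm over their backs; the gripper's body (75 mm by 190 mm) begins 51 mm behind the grasp point.
Start: joints at [0.99, 0.527, 1.433, -0, 1.181, -0.178], TCP at [0.245, 0.575, 0.237] pointing down, gripper open.
Joint ranges: [-3.08, 3.08], [-0.75, 2.2], [0.22, 2.44], [-1.43, 4.57], [0, 2.65], [-2.85, 2.85]. Speed limits (rad/s): [2.79, 2.79, 3.14, 3.14, 3.14, 3.14].

## Interface

Orientations are given as a unit quaternion [x, y, z, w].
In Python, from rig import robot, vision gives the robot as it stands.
- The arm moves only by the shell command python3 -m crank 'ROWS' [FORCE]. ROWS is JSON, a list of rows, each a list of 7 numbers: the shift along the tool's x, y, z as a fraction of full scale, then the turn, a rotation vector about the tool's x, y, z as a fraction of full scale, then the gripper command: -1 is shut, 1 is fully open, values between are in proportion. In form: [[x, y, z, wx, wy, wz, grip], ...]. A call has 1 to 10 rows; each row is the pose to reach, as a shift and turn from the pose commanded when the call began, along the tool's axes at that moment, turning the shorter way round; what a row does not reach only later rows make up. Full scale, the value 1, is 50 cm for a shift and pi rad for a turn. A row lasts 1/8 s, in which the tool goes at most 62.5 mm and 10.7 degrees, less where a joint would pass 70% of its speed; a pose out of reach is approached as far as the arm can. A call with a number of a shift or a turn outside -1 to 1 is refused whole. A call with a gripper value outside its range is refused whole. The fingers move at their own pace and stop on an object; FORCE is the grip in N (left out, the last holds). Time passes only in rows, so rows that repeat a pose let the fingers close. It gives the time, the measured TCP pose, the force and the opening at its end, in the units of the state.
- robot.get_obs(): the state, without advancing time (a new reading comes with each control period).
- vision.camera(name): name is "scene" or "top" or "wrist"; returns the picture (384x512x3 uint8, blue, green, red); there is no depth.
- vision.camera_info(name): a dict with "vfov" (degrees; the focal length in pixels is half the picture's height over the tangent of half this angle, whatever the lens; pixels are square), "cx", "cy" (the principal point, pixels), "world_from_camera" (4x4, takes a point from camera to world coordinates); the wrist camera has in their place "tool_from_camera" (4x4, takes a point from camera to tool coordinates, whose origin is the TCP and whose axes are the tool frame's). Camera axes: x right, y up, looking along -z (the intrinsics and any distortion apply to the point x, -y, -z); pixel columns grow to the right and rows downward; lengths in m; the calibration is good to about 2 mm. A picture is of the moment at which its call begins: read the wrist's pose just before it. camera_info takes no time and is no camera call.
- robot.hand_in(): hands the job in, once; it reports no verdict.
The state is a dict: "time": time; "q": joint angles; "joint_velocities": joint speeds; "joint_torque": joint torques, N m; "position": TCP position; "tool_rot": TCP orientation; "ft_force": force on the tool from outside, world axes, zero at the start; "moment": the same for the moment, N m; "grip_width": finger opening in m.
Only numpy, scipy, OpenCV 4.12 (cv2) and the standard library are available. Lean on these libraries where they do the work, as an engineer would, in place of code of your own. Each camera call takes 0.05 s, during which the arm holds its last target.

## Task

Take the hook pole from its slanted rest, hook it into the ring of the raised splash screen and pull the screen fully down with it. Then unhook the pole and lay it back in its rest as you found it, hook end up, leaving the screen shut. Keep your hand and arm off the bay and its screen (they run hot), and do not disturb the crockery, bottle and spoon standing around.

Things in the scene. Friction and masses are not known exactly. Their poses are not given: they have to be found in the camera images.
- pole: Loose hook pole, about 0.16 kg. Origin: centre of its wooden handle (22 mm wide along y, 24 deep, 105 long; near centre of mass). Its axes are not along the shaft: in the rest, z is up, x level. The 12 mm round steel shaft rises 55 deg above +x, along (0.574, 0, 0.819), from its toe end at (-50, 0, -71) mm to a bend at (100, 0, 143). The shaft is so steep that a vertical hand hits it; lean the hand back.
- hook_tip (a point): Free lower end of the hook, at (142, 0, 107) mm in the axes of pole. From the bend at (100, 0, 143) mm an 8 mm round bar runs along +x to (142, 0, 143), then turns down along -z to this end.
- rest: Fixed steel pole rest, base 190 x 110 mm. Origin on the table, 110 mm below the handle's centre; the pole rises along its x at 55 deg. Two V forks (44 mm wide mouths, walls 24 mm above the shaft's centre line, 0.20 m high) hold the shaft 70 mm below and 85 mm above the handle's centre; a plate stops the toe. They open square to the shaft, along (-0.819, 0, 0.574): the pole goes out and in on that line.
- seat (a point): Point of the rest where the handle's centre lies when the pole is in its rest: 110 mm above the rest's origin. Axes of the rest.
- tip_seat (a point): Point of the rest frame where the hook's free end lies when the pole is in its rest: (142, 0, 217) mm from the rest's origin. Nothing is there but air.
- ring (a point): Centre of the steel ring on the splash screen's top rail. The ring lies level, 36 mm inside, 52 outside, of 8 mm round bar; its centre is 50 mm in front (-x) of the screen. z up, x into the bay, y along the screen. 235 mm above the table when the screen is shut, higher by screen when raised.
- screen (a joint): Height of the splash screen above its shut position, in m: 0 = fully down, at most 0.105. It slides straight up and down, weighs about 0.35 kg and stays where it is left by friction (a pull of about 3 N moves it down, about 10 N up).
- bay: Fixed tubular steel rinse bay, 310 mm wide, 200 deep, 400 high, dish rack and mugs inside, a clear sliding splash screen 260 mm wide in its front. Origin on the table under the middle of the screen; -x is its front, the side the pole comes from (towards the robot's left). Front posts at y = -145 and 145 mm; a cross tube 400 mm high, 30 mm behind the screen.
- crate: Blue open crate with spoons, 200 x 130 x 70 mm, heavy and fixed, origin under its centre. Bystander; it and the rest change places.
- mug: Loose white mug, 76 mm wide, 90 mm high, origin under its centre. Bystander.
- bowl: Loose white bowl, 130 mm wide, 55 mm high, origin under its centre. Bystander.
- detergent: Loose white bottle, 66 mm wide, 190 mm high, origin under its centre. Bystander.
- cup: Loose blue cup, 72 mm wide, 85 mm high, origin under its centre; stands in front of the bay, beside the ring. Bystander.
- spoon: Loose spoon lying on the table, about 190 mm long, 20 mm high, origin under its middle. Bystander.
- saucer: Loose white plate, 110 mm wide, 18 mm high, origin under its centre. Bystander.
Things that resemble listed ones, but are neither listed nor needed, are in the scene too. What is meant by the rest is not turquoise, and is the larger of those in its own colour.

How it is judged:
On the way, in this order (a step that is already met when the one before it is completed fails the run):
1. the pole is lifted out of its rest (distance of pole from where it was at the start of the episode above 0.05 m and contact force between pole and rest below 0.05 N), for 0.1 s.
2. the hook is down through the ring (horizontal distance between hook_tip and ring below 0.021 m and z of hook_tip in the frame of ring between -0.05 and -0.008 m), for 0.1 s.
3. the screen is fully down, with the hook still in the ring (all of step 2 and value of joint screen below 0.005 m), for 0.1 s.
4. the hook is out of the ring and clear of it (distance between hook_tip and ring above 0.06 m), for 0.1 s.
At the end, for the whole second after the job is handed in: The screen is down (within 6 mm of fully shut) and the released pole lies at rest in its rest, hook end up: handle centre within 15 mm of its place and hook end within 30 mm of its place (value of joint screen below 0.006 m and distance between pole and seat below 0.015 m and distance between hook_tip and tip_seat below 0.03 m and contact force between pole and rest above 0.3 N and linear speed of pole below 0.02 m/s); the robot touches nothing.
It fails at once if the hand or arm touches the bay or its screen (over 2 N) (contact force between any of the fingers, the arm and bay above 2 N).
It fails at once if a bystander is moved more than 30 mm (distance of any of mug, bowl, detergent, cup, spoon, saucer from where it was at the start of the episode above 0.03 m).
It also fails if it takes over 48 s, if anything falls off the work surface, if the arm or the gripper's body presses on something with over 40 N, if the wrist force passes 120 N, or if a joint passes its speed limit or range.

## Working session

There is one attempt and no reset: what is moved stays moved. The work goes in short steps, Python scripts to look and compute and a shell command to move; the robot and the scene stay as the last step left them, time stands still between calls to the robot, and variables do not carry over. Pictures are saved under pics/ and viewed, and the job is handed in when it is done.

```bash
ls; mkdir -p pics
python3 - <<'E'
from rig import robot, vision
import cv2
o=robot.get_obs(); print({k:o[k] for k in o})
for n in("scene","top","wrist"):
    im=vision.camera(n); cv2.imwrite(f"pics/{n}0.png",im); print(n,vision.camera_info(n))
E
```

```text
pics
{'time': 0.0, 'q': array([ 9.89488780e-01,  5.28464458e-01,  1.43387479e+00, -8.00464289e-06,
        1.18137819e+00, -1.78529274e-01]), 'joint_velocities': array([ 1.63840326e-03,  1.11400836e-03, -6.85736086e-05,  1.55093172e-03,
        9.83718036e-04,  1.54091128e-03]), 'joint_torque': array([-7.88975285e-04, -4.40048361e+01, -1.76588076e+01,  6.33438933e-02,
        5.83703094e-02, -1.71216607e-04]), 'position': array([0.24459483, 0.57440715, 0.23558139]), 'tool_rot': array([ 0.69351436, -0.14171801,  0.14116569, -0.6921171 ]), 'ft_force': array([0.40633525, 0.16510296, 0.83589084]), 'moment': array([-0.01617207,  0.01075236, -0.01306841]), 'grip_width': 0.08693107700129289}
scene {'vfov': 54.963677163931536, 'cx': 259.69429189745074, 'cy': 190.963339768983, 'world_from_camera': array([[-0.52156335, -0.65187183,  0.55048596,  1.15607251],
       [ 0.85304233, -0.38551797,  0.35170255,  0.43270865],
       [-0.01704275,  0.65302299,  0.7571463 ,  1.04226845],
       [ 0.        ,  0.        ,  0.        ,  1.        ]])}
top {'vfov': 45.9708995368005, 'cx': 256.67729464624955, 'cy': 191.2462687611536, 'world_from_camera': array([[-2.28057435e-02,  9.93812730e-01, -1.08702139e-01,
         3.49843321e-01],
       [-9.99616009e-01, -2.43795340e-02, -1.31708997e-02,
        -8.44248073e-04],
       [-1.57395153e-02,  1.08360027e-01,  9.93987109e-01,
         1.67767763e+00],
       [ 0.00000000e+00,  0.00000000e+00,  0.00000000e+00,
         1.00000000e+00]])}
wrist {'vfov': 60.87233525061832, 'cx': 252.50524954586106, 'cy': 187.51531014641785, 'tool_from_camera': array([[ 4.61536700e-04, -9.58020120e-01, -2.86700606e-01,
        -7.90525326e-02],
       [-2.61098375e-04,  2.86700511e-01, -9.58020224e-01,
        -1.47282545e-01],
       [ 9.99999859e-01,  5.17018554e-04, -1.17814688e-04,
         1.01080412e-04],
       [ 0.00000000e+00,  0.00000000e+00,  0.00000000e+00,
         1.00000000e+00]])}
```

View pics/scene0.png

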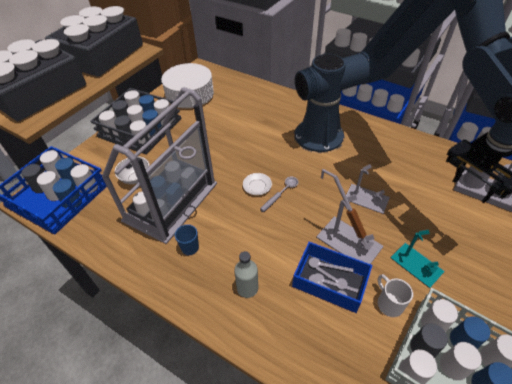

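View pics/top0.png

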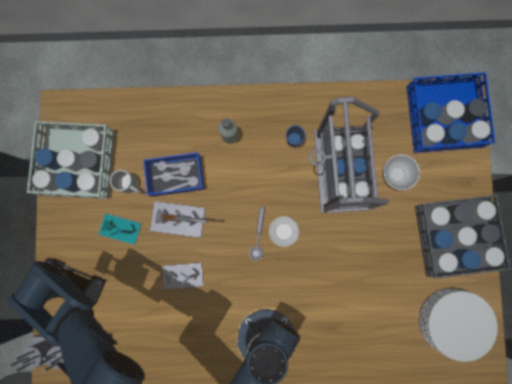

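View pics/wrist0.png

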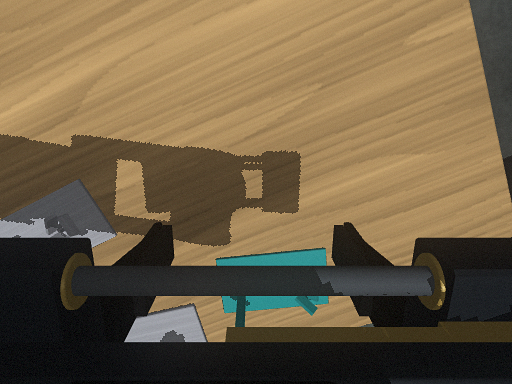

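Candidates for the rest: grey with the pole, top (180,218) / scene (352,235); small empty grey, top (183,275) / scene (365,195); turquoise, top (120,228) / scene (418,262). I choose the larger grey one that holds the pole, and check it in close crops.

```bash
cat > h.py <<'E'
import numpy as np, cv2
from rig import robot, vision
from scipy.spatial.transform import Rotation as R
def cam(n, T=None):
    i=vision.camera_info(n); f=192/np.tan(np.radians(i['vfov'])/2)
    W=i.get('world_from_camera')
    if W is None:
        W=T@np.array(i['tool_from_camera'])
    return f,i['cx'],i['cy'],np.array(W)
def toolT(o):
    T=np.eye(4);T[:3,:3]=R.from_quat(o['tool_rot']).as_matrix();T[:3,3]=o['position'];return T
def ray(c,u,v):
    f,cx,cy,W=c; d=W[:3,:3]@np.array([(u-cx)/f,-(v-cy)/f,-1]); return W[:3,3],d/np.linalg.norm(d)
def plane(c,u,v,z):
    p,d=ray(c,u,v); return p+d*(z-p[2])/d[2]
def proj(c,P):
    f,cx,cy,W=c; q=W[:3,:3].T@(np.array(P)-W[:3,3]); return np.array([cx+f*q[0]/-q[2],cy+f*q[1]/q[2]])
def tri(c1,p1,c2,p2):
    a,d=ray(c1,*p1);b,e=ray(c2,*p2)
    s=np.linalg.lstsq(np.c_[d,-e],b-a,rcond=None)[0]
    x=a+d*s[0];y=b+e*s[1];return (x+y)/2,np.linalg.norm(x-y)
E
python3 - <<'E'
import cv2
t=cv2.imread('pics/top0.png');s=cv2.imread('pics/scene0.png')
def z(im,x0,y0,x1,y1,k,n): cv2.imwrite(f'pics/{n}.png',cv2.resize(im[y0:y1,x0:x1],None,fx=k,fy=k,interpolation=cv2.INTER_CUBIC))
z(t,90,190,230,290,5,'c_top_rest');z(s,300,150,450,290,4,'c_sc_rest')
z(t,280,85,400,225,4,'c_top_bay');z(s,100,80,230,260,3,'c_sc_bay')
E
```

```text
(no output)
```

View pics/c_top_rest.png

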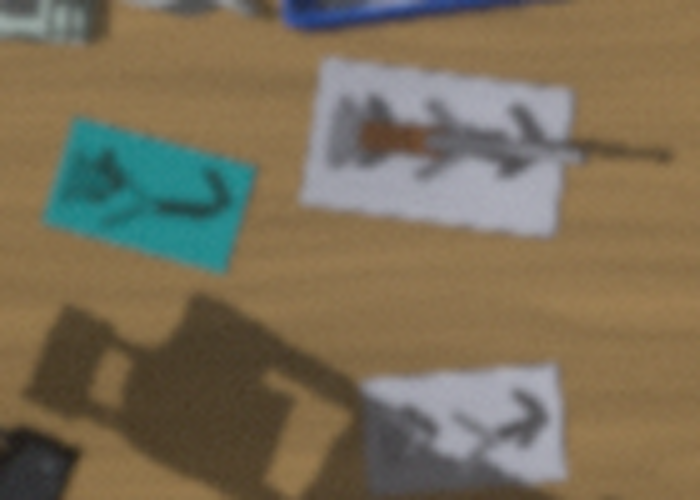

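View pics/c_sc_rest.png

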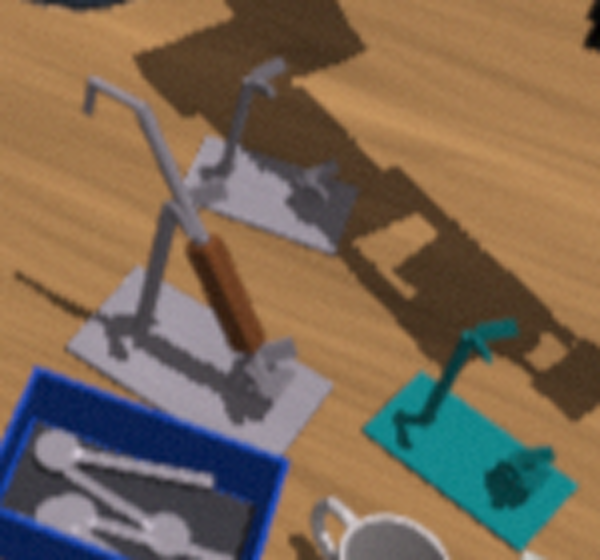

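View pics/c_top_bay.png

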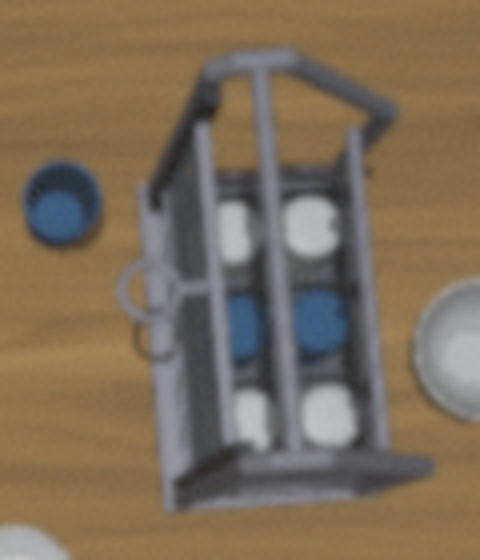

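View pics/c_sc_bay.png

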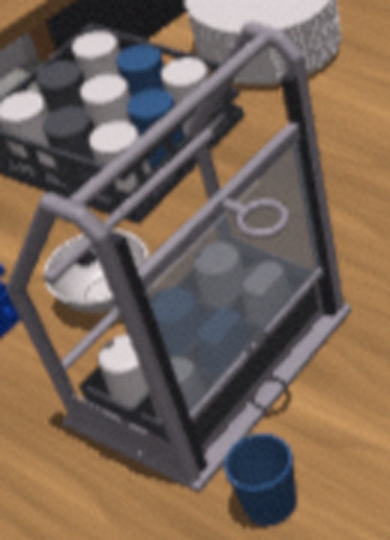

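Confirmed: the larger grey base in top, corners about (155,202)–(204,236), holds the pole, with the hook tip at (224,221). The ring is at top (317,158) and scene (187,152), and the cup stands beside it.

Run:
```python
from h import *
np.set_printoptions(precision=4,suppress=True)
T=cam('top');S=cam('scene')
c=[(90+a/5,190+b/5) for a,b in[(325,58),(573,92),(553,238),(303,205)]]
P=np.array([plane(T,*p,0.004) for p in c]);print('corners',P)
print(np.linalg.norm(np.roll(P,-1,0)-P,axis=1))
m=P.mean(0);ax=(P[1]+P[2]-P[0]-P[3]);print('rest',m,np.degrees(np.arctan2(ax[1],ax[0])))
cs=[(300+a/4,150+b/4) for a,b in[(140,266),(332,384),(68,348)]]
print('scene corners',[plane(S,*p,0.004) for p in cs])
print('ring',tri(T,(317.25,158),S,(187.3,152)))
# hook bits: bend & bar end  scene
print('tip',tri(T,(90+668/5,190+155/5),S,(300+92/4,150+110/4)))
print('corner',tri(T,(90+668/5,190+155/5),S,(300+95/4,150+80/4)))
# bay: front cross/screen rail top ends in top crop, base corners
for n,p in dict(fl=(142,188),fr=(170,508)).items(): print(n,plane(T,280+p[0]/4,85+p[1]/4,0.01))
# screen rail: triangulate ends
print('railL',tri(T,(280+203/4,85+125/4),S,(100+296/3,80+127/3)))
print('top bar? ',tri(T,(280+150/4,85+188/4),S,(100+347/3,80+308/3)))
print('cup top',plane(T,280+62/4,85+203/4,0.085), 'det',plane(T,228,128,.17),'mug',plane(T,122,181,.09),'saucer',plane(T,284,231,.018),'bowl',plane(T,402,172,.05))
for p in [(262,207),(257,253)]: print('spoon',plane(T,*p,.01))
for p in [(145,160),(201,152),(205,188),(149,195)]: print('crate',plane(T,*p,.07))
```

```text
corners [[0.5034 0.4008 0.004 ]
 [0.4736 0.216  0.004 ]
 [0.3661 0.2319 0.004 ]
 [0.3946 0.4169 0.004 ]]
[0.1871 0.1086 0.1872 0.1099]
rest [0.4344 0.3164 0.004 ] -98.96356154241825
scene corners [array([0.3678, 0.2382, 0.004 ]), array([0.3987, 0.4215, 0.004 ]), array([0.4771, 0.2214, 0.004 ])]
ring (array([ 0.5983, -0.1711,  0.3034]), np.float64(5.6100000795334625e-05))
tip (array([0.4061, 0.1553, 0.1968]), np.float64(0.05610285269578662))
corner (array([0.4046, 0.1529, 0.2277]), np.float64(0.05677965945578977))
fl [ 0.7504 -0.2045  0.01  ]
fr [ 0.4495 -0.2192  0.01  ]
railL (array([ 0.6463, -0.1382,  0.4745]), np.float64(0.12162685416244305))
top bar?  (array([ 0.6525, -0.1183,  0.269 ]), np.float64(0.13748816739976832))
cup top [ 0.7206 -0.1234  0.085 ] det [0.7338 0.1119 0.17  ] mug [0.5718 0.498  0.09  ] saucer [ 0.383  -0.0752  0.018 ] bowl [ 0.5849 -0.5063  0.05  ]
spoon [0.4732 0.0029 0.01  ]
spoon [0.3054 0.0252 0.01  ]
crate [0.6491 0.4215 0.07  ]
crate [0.6733 0.2184 0.07  ]
crate [0.5419 0.2053 0.07  ]
crate [0.5216 0.4066 0.07  ]
```

Run:
```python
from h import *
T=cam('top');S=cam('scene')
for dx,dy in((0,0),(.002,.0025)):
  r=np.array([.4344+dx,.3164+dy,.0]);a=np.radians(-98.96);X=np.array([np.cos(a),np.sin(a),0]);Z=np.array([0,0,1]);
  for n,p in dict(toe=(-.05,-.071),h=(0,0),bend=(.1,.143),corner=(.142,.143),tip=(.142,.107)).items():
    P=r+X*p[0]+Z*(p[1]+.11); t=proj(T,P);s=proj(S,P); print(n,P.round(3),'topcrop',((t-[90,190])*5).round(),'scenecrop',((s-[300,150])*4).round())
```

```text
toe [0.442 0.366 0.039] topcrop [361. 137.] scenecrop [256. 370.]
h [0.434 0.316 0.11 ] topcrop [409. 141.] scenecrop [217. 285.]
bend [0.419 0.218 0.253] topcrop [520. 151.] scenecrop [132.  98.]
corner [0.412 0.176 0.253] topcrop [586. 160.] scenecrop [84. 72.]
tip [0.412 0.176 0.217] topcrop [593. 162.] scenecrop [ 79. 105.]
toe [0.444 0.368 0.039] topcrop [358. 134.] scenecrop [258. 373.]
h [0.436 0.319 0.11 ] topcrop [406. 138.] scenecrop [219. 288.]
bend [0.421 0.22  0.253] topcrop [516. 148.] scenecrop [134. 101.]
corner [0.414 0.179 0.253] topcrop [582. 157.] scenecrop [86. 75.]
tip [0.414 0.179 0.217] topcrop [589. 159.] scenecrop [ 81. 108.]
```

```bash
cat >> h.py <<'E'
Z=np.array([0,0,1.])
def frame(yaw_deg, lean_deg, sgn=1):
    a=np.radians(yaw_deg);t=np.radians(lean_deg);X=np.array([np.cos(a),np.sin(a),0])
    y=np.sin(t)*X-np.cos(t)*Z; z=sgn*np.cross(Z,X); x=np.cross(y,z); return np.c_[x,y,z]
def row(o,p,Rm):
    R0=R.from_quat(o['tool_rot']).as_matrix()
    s=R0.T@(np.array(p)-o['position'])/.5
    w=R.from_matrix(R0.T@Rm).as_rotvec()/np.pi
    print('shift',s.round(4),'turn',w.round(4),'deg',round(np.linalg.norm(w)*180,1),'mm',round(np.linalg.norm(s)*500))
E
python3 - <<'E'
from h import *
o=robot.get_obs(); print(R.from_quat(o['tool_rot']).as_matrix().round(3))
seat=np.array([.4365,.3195,.11])
for sg in(1,-1):
  for L in(25,35,45):
    F=frame(-98.96,L,sg);p=seat-F[:,1]*.13;print(sg,L,p.round(3));row(o,p,F)
E
```

```text
[[ 0.92  -0.001  0.392]
 [-0.392 -0.001  0.92 ]
 [-0.    -1.    -0.002]]
1 25 [0.445 0.374 0.228]
shift [ 0.5261  0.0162 -0.2123] turn [-0.0914  0.4145 -0.1176] deg 79.3 mm 284
1 35 [0.448 0.393 0.216]
shift [ 0.5165  0.0388 -0.1742] turn [-0.128   0.4077 -0.1646] deg 82.4 mm 273
1 45 [0.451 0.41  0.202]
shift [ 0.5081  0.0678 -0.1404] turn [-0.1645  0.3985 -0.2114] deg 86.4 mm 266
-1 25 [0.445 0.374 0.228]
shift [ 0.5261  0.0162 -0.2123] turn [-0.1257 -0.5681  0.0977] deg 106.2 mm 284
-1 35 [0.448 0.393 0.216]
shift [ 0.5165  0.0388 -0.1742] turn [-0.1757 -0.5582  0.1367] deg 108.2 mm 273
-1 45 [0.451 0.41  0.202]
shift [ 0.5081  0.0678 -0.1404] turn [-0.2254 -0.5449  0.1754] deg 110.7 mm 266
```

```bash
python3 -m crank '[[0.13,0.01,-0.044,-0.032,0.102,-0.041,1],[0.26,0.02,-0.087,-0.064,0.204,-0.082,1],[0.39,0.03,-0.13,-0.096,0.306,-0.123,1],[0.5165,0.0388,-0.1742,-0.128,0.4077,-0.1646,1],[0.5165,0.0388,-0.1742,-0.128,0.4077,-0.1646,1],[0.5165,0.0388,-0.1742,-0.128,0.4077,-0.1646,1],[0.5165,0.0388,-0.1742,-0.128,0.4077,-0.1646,1],[0.5165,0.0388,-0.1742,-0.128,0.4077,-0.1646,1],[0.5165,0.0388,-0.1742,-0.128,0.4077,-0.1646,1],[0.5165,0.0388,-0.1742,-0.128,0.4077,-0.1646,1]]'
python3 - <<'E'
from h import *
o=robot.get_obs();print(o['time'],o['q'].round(3),o['position'].round(4));print(toolT(o).round(3))
import json;json.dump({k:np.asarray(o[k]).tolist() for k in('position','tool_rot')},open('w1.json','w'))
cv2.imwrite('pics/w1.png',vision.camera('wrist'));cv2.imwrite('pics/s1.png',vision.camera('scene'))
row(o,np.array([.4365,.3195,.11])-frame(-98.96,35)[:,1]*.13,frame(-98.96,35))
E
```

```text
time: 1.4
position: [0.4481, 0.3934, 0.217]
tool_rot: [0.6, -0.375, 0.65, -0.278]
ft_force: [-0.4, -0.2, -0.3]
grip_width: 0.0869
1.4 [ 0.715  0.749  1.194 -0.38   1.68   0.921] [0.4481 0.3934 0.217 ]
[[-0.126 -0.089  0.988  0.448]
 [-0.81  -0.565 -0.154  0.393]
 [ 0.572 -0.82  -0.     0.217]
 [ 0.     0.     0.     1.   ]]
shift [-0.0001  0.0011  0.0001] turn [-0.0002  0.0005 -0.0005] deg 0.1 mm 1
```

View pics/w1.png

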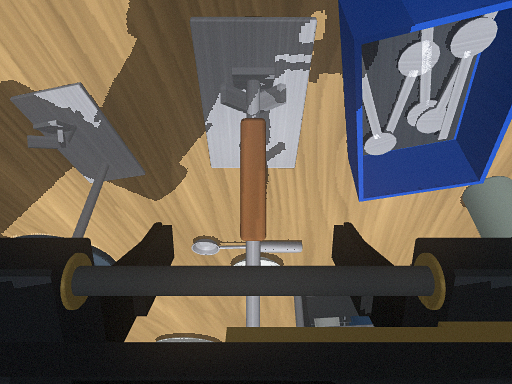

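View pics/s1.png

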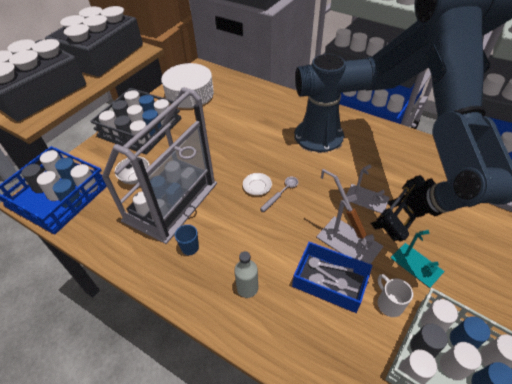

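Wrist view: the handle is centred at column ~253, rows 118–240, between the open jaws, and upright in the picture. Now I check its position along the shaft against the prediction.

Run:
```python
from h import *
import json
o=json.load(open('w1.json'));C=cam('wrist',toolT(o))
im=cv2.imread('pics/w1.png');hsv=cv2.cvtColor(im,cv2.COLOR_BGR2HSV);m=cv2.inRange(hsv,(3,140,40),(14,255,220))[110:250,225:285]
ys,xs=np.nonzero(m);print('handle px',ys.min()+110,ys.max()+110)
for y in(125,150,175,200,225,238):
  r=xs[ys==y-110];print(y,r.min()+225,r.max()+225)
a=np.radians(-98.96);X=np.array([np.cos(a),np.sin(a),0]);Y=np.cross(Z,X);u=.5736*X+.8192*Z;n=-.8192*X+.5736*Z
for s0 in([.4365,.3195,.11],[.4344,.3164,.11]):
  s0=np.array(s0)
  for l in(-.0525,0,.0525):
    print(l,[proj(C,s0+u*l+n*.012+Y*k).round(1) for k in(-.011,.011)])
```

```text
handle px 120 240
125 247 247
150 242 262
175 241 264
200 241 264
225 240 265
238 241 264
-0.0525 [array([239.9, 121.7]), array([265.6, 121.7])]
0 [array([239.7, 182.7]), array([265.6, 182.7])]
0.0525 [array([239.4, 245.1]), array([265.7, 245.2])]
-0.0525 [array([238.2, 124.7]), array([263.6, 124.8])]
0 [array([237.9, 185.2]), array([263.6, 185.2])]
0.0525 [array([237.7, 247. ]), array([263.7, 247.1])]
```

Run:
```python
from h import *
o=robot.get_obs();F=frame(-98.96,35);row(o,np.array([.437,.322,.11])+F[:,1]*.005,F)
```

```text
shift [-0.0044  0.2691  0.    ] turn [-0.0003  0.0002 -0.0006] deg 0.1 mm 135
```

```bash
python3 -m crank '[[-0.004,0.08,0,0,0,0,1],[-0.004,0.16,0,0,0,0,1],[-0.004,0.22,0,0,0,0,1],[-0.004,0.269,0,0,0,0,1],[-0.004,0.269,0,0,0,0,1],[-0.004,0.269,0,0,0,0,-1],[-0.004,0.269,0,0,0,0,-1],[-0.004,0.269,0,0,0,0,-1],[-0.004,0.269,0,0,0,0,-1],[-0.004,0.269,0,0,0,0,-1]]' 60
python3 -m crank '[[0,0,0,0,0,0,-1],[0,0,0,0,0,0,-1]]'
python3 - <<'E'
from h import *
o=robot.get_obs();print(o['time'],o['q'].round(3),o['position'].round(4),o['grip_width'],o['moment'].round(2))
cv2.imwrite('pics/w2.png',vision.camera('wrist'))
s=vision.camera('scene');cv2.imwrite('pics/s2.png',cv2.resize(s[140:300,290:450],None,fx=3.5,fy=3.5))
E
```

```text
time: 2.75
position: [0.4368, 0.3193, 0.1058]
tool_rot: [0.599, -0.375, 0.651, -0.277]
ft_force: [-0.4, -0.5, 0.5]
grip_width: 0.0449
time: 3.0
position: [0.4367, 0.3191, 0.1057]
tool_rot: [0.599, -0.375, 0.651, -0.277]
ft_force: [-0.0, 0.6, -0.7]
grip_width: 0.0249
3.0 [ 0.641  0.811  1.437 -0.42   1.375  0.983] [0.4367 0.3191 0.1057] 0.024888978684318618 [0.24 0.02 0.  ]
```

View pics/w2.png

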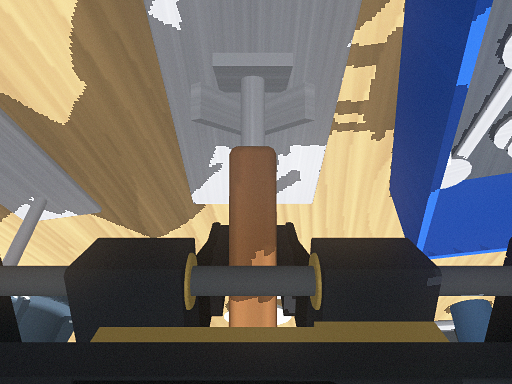

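View pics/s2.png

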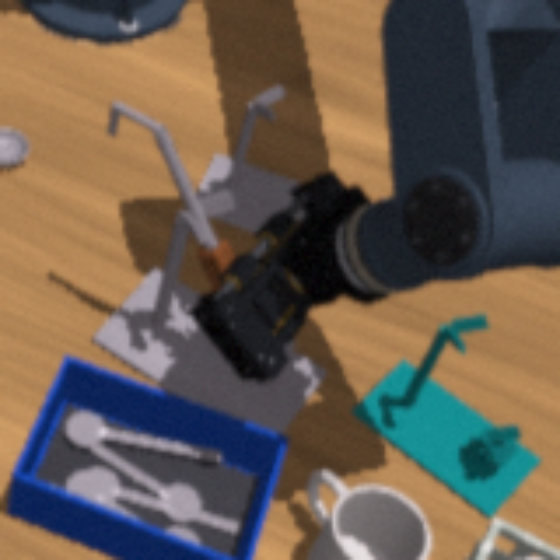

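The jaws are around the handle, centred at column 253. I let them close, then work out the lift.

```bash
python3 -m crank '[[0,0,0,0,0,0,-1],[0,0,0,0,0,0,-1],[0,0,0,0,0,0,-1],[0,0,0,0,0,0,-1]]' 60
python3 - <<'E'
from h import *
import json
o=robot.get_obs();print(o['time'],o['position'].round(4),o['grip_width'],o['ft_force'].round(1),o['moment'].round(2))
json.dump({k:np.asarray(o[k]).tolist() for k in('position','tool_rot','q')},open('grasp.json','w'))
a=np.radians(-98.96);X=np.array([np.cos(a),np.sin(a),0]);n=-.8192*X+.5736*Z
row(o,o['position']+.1*n,R.from_quat(o['tool_rot']).as_matrix())
E
```

```text
time: 3.6
position: [0.4367, 0.3191, 0.1057]
tool_rot: [0.599, -0.375, 0.651, -0.277]
ft_force: [0.2, -1.7, -1.4]
grip_width: 0.0214
3.6 [0.4367 0.3191 0.1057] 0.02141483511232055 [ 0.2 -1.7 -1.4] [0.34 0.01 0.05]
shift [-6.870e-02 -1.879e-01  1.000e-04] turn [0. 0. 0.] deg 0.0 mm 100
```

```bash
python3 -m crank '[[-0.011,-0.03,0,0,0,0,-1],[-0.0275,-0.075,0,0,0,0,-1],[-0.045,-0.122,0,0,0,0,-1],[-0.0687,-0.188,0,0,0,0,-1],[-0.0687,-0.188,0,0,0,0,-1],[-0.0687,-0.188,0,0,0,0,-1]]'
python3 - <<'E'
from h import *
o=robot.get_obs();print(o['time'],o['position'].round(4),o['grip_width'],o['ft_force'].round(1),o['moment'].round(2))
cv2.imwrite('pics/w3.png',vision.camera('wrist'))
s=vision.camera('scene');cv2.imwrite('pics/s3.png',cv2.resize(s[100:300,250:450],None,fx=3,fy=3))
cv2.imwrite('pics/t3.png',vision.camera('top'))
E
```

```text
time: 4.35
position: [0.4489, 0.4001, 0.1628]
tool_rot: [0.6, -0.375, 0.651, -0.277]
ft_force: [-0.2, -0.3, -2.3]
grip_width: 0.0216
4.35 [0.4489 0.4001 0.1628] 0.021563850996449602 [-0.2 -0.3 -2.3] [ 0.47  0.   -0.04]
```

View pics/s3.png

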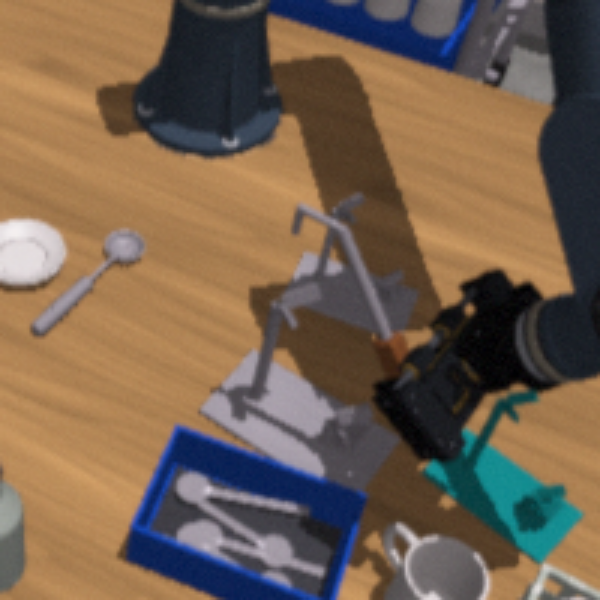

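View pics/w3.png

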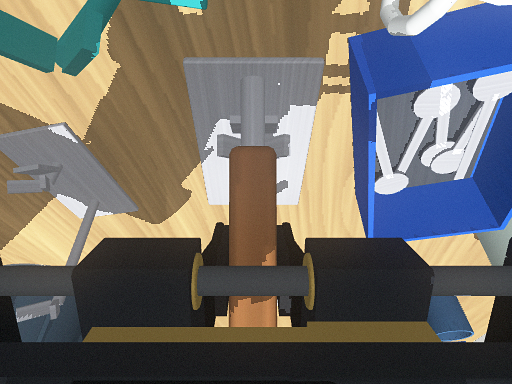

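The pole is out of the rest and held with no slip (handle end at the same wrist pixel, row 147). Next I work out the moves up and over to the ring.

```bash
cat >> h.py <<'E'
import json
G=json.load(open('grasp.json')) if __import__('os').path.exists('grasp.json') else None
SEAT=np.array([.437,.322,.11]);YAW=-98.96
RING=np.array([.598,-.171,.3034])
def gT():
    return toolT(G)
def tip_tool():
    a=np.radians(YAW);X=np.array([np.cos(a),np.sin(a),0]);t=SEAT+.142*X+.107*Z
    return (np.linalg.inv(gT())@np.r_[t,1])[:3]
def pose_for_tip(t,dyaw):
    Rm=R.from_euler('z',dyaw,degrees=True).as_matrix()@gT()[:3,:3]
    return np.array(t)-Rm@tip_tool(),Rm
def tip_now(o): return (toolT(o)@np.r_[tip_tool(),1])[:3]
E
python3 - <<'E'
from h import *
o=robot.get_obs();print('tip',tip_now(o).round(3),'tip_tool',tip_tool().round(4))
row(o,o['position']+[0,0,.135],toolT(o)[:3,:3])
p,Rm=pose_for_tip([.598,-.171,.40],21);print(p);row(o,p,Rm)
p,Rm=pose_for_tip([.598,-.171,.35],21);print(p);row(o,p,Rm)
E
```

```text
tip [0.427 0.262 0.274] tip_tool [ 1.778e-01 -1.170e-02 -1.000e-04]
shift [ 1.550e-01 -2.211e-01 -2.000e-04] turn [0. 0. 0.] deg 0.0 mm 135
[ 0.56917839 -0.0349033   0.28866868]
shift [0.8165 0.2635 0.3731] turn [ 0.0674 -0.0954  0.0006] deg 21.0 mm 468
[ 0.56917839 -0.0349033   0.23866868]
shift [0.7591 0.3453 0.3732] turn [ 0.0674 -0.0954  0.0006] deg 21.0 mm 457
```

```bash
python3 -m crank '[[0.08,-0.11,0,0,0,0,-1],[0.155,-0.221,0,0,0,0,-1],[0.155,-0.221,0,0,0,0,-1],[0.25,-0.15,0.05,0.01,-0.014,0,-1],[0.35,-0.08,0.1,0.02,-0.028,0,-1],[0.486,0.02,0.187,0.034,-0.048,0,-1],[0.486,0.02,0.187,0.034,-0.048,0,-1],[0.486,0.02,0.187,0.034,-0.048,0,-1]]'
python3 - <<'E'
from h import *
o=robot.get_obs();print(o['time'],o['q'].round(3),o['grip_width'],'tip',tip_now(o).round(3))
p,Rm=pose_for_tip([.598,-.13,.40],21);print(p);row(o,p,Rm)
s=vision.camera('scene');cv2.imwrite('pics/s4.png',s)
E
```

```text
time: 5.5
position: [0.5089, 0.1799, 0.2928]
tool_rot: [0.632, -0.319, 0.623, -0.334]
ft_force: [0.5, 0.5, -2.1]
grip_width: 0.0215
5.5 [ 0.42   0.507  1.46  -0.561  1.46   0.542] 0.02146422484266543 tip [0.512 0.041 0.404]
[0.56917839 0.0060967  0.28866868]
shift [0.2822 0.2076 0.1124] turn [ 0.0347 -0.0482  0.0005] deg 10.7 mm 184
```

View pics/s4.png

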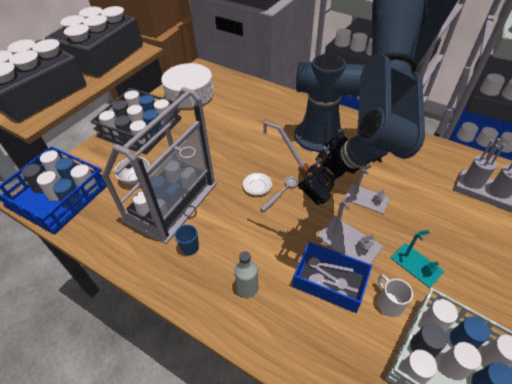

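The pole is clear and upright, hook leading at scene (265,125). I move on to just short of the ring.

```bash
python3 -m crank '[[0.08,0.06,0.03,0.01,-0.014,0,-1],[0.18,0.13,0.07,0.022,-0.03,0,-1],[0.282,0.208,0.112,0.0347,-0.048,0,-1],[0.282,0.208,0.112,0.0347,-0.048,0,-1],[0.282,0.208,0.112,0.0347,-0.048,0,-1],[0.282,0.208,0.112,0.0347,-0.048,0,-1]]'
python3 - <<'E'
from h import *
o=robot.get_obs();t=tip_now(o);print(o['time'],o['q'].round(3),o['grip_width'],'tip',t.round(4))
s=vision.camera('scene');tp=vision.camera('top')
S=cam('scene');T=cam('top');ps=proj(S,t);pt=proj(T,t);print('pred tip',ps,pt,'ring pred',proj(S,RING),proj(T,RING))
def z(im,c,n,w=35,k=8):
    x,y=int(c[0]),int(c[1]);print(n,x-w,y-w);cv2.imwrite(f'pics/{n}.png',cv2.resize(im[y-w:y+w,x-w:x+w],None,fx=k,fy=k,interpolation=cv2.INTER_CUBIC))
z(s,ps+[-10,10],'s5');z(tp,pt,'t5')
E
```

```text
time: 6.3
position: [0.5705, 0.0115, 0.2892]
tool_rot: [0.657, -0.257, 0.589, -0.394]
ft_force: [0.8, 0.7, -0.7]
grip_width: 0.0211
6.3 [ 0.117  0.442  1.594 -0.679  1.135  0.206] 0.021118464672099338 tip [ 0.5998 -0.1245  0.4005]
pred tip [194.60547168 131.82086892] [304.90357812 151.73417495] ring pred [187.39967348 151.95233954] [317.23423777 158.09649669]
s5 149 106
t5 269 116
```

View pics/s5.png

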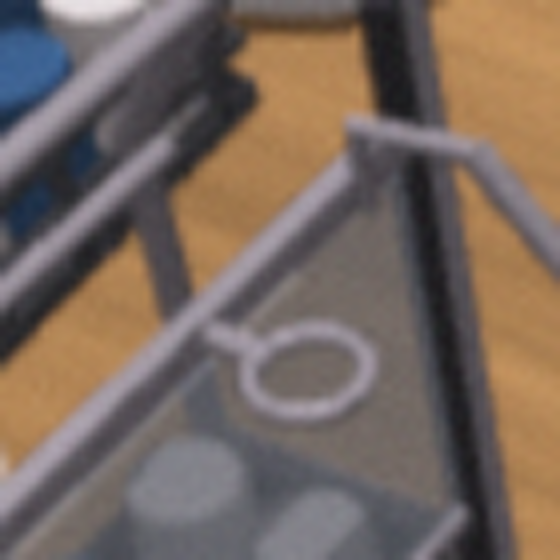

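View pics/t5.png

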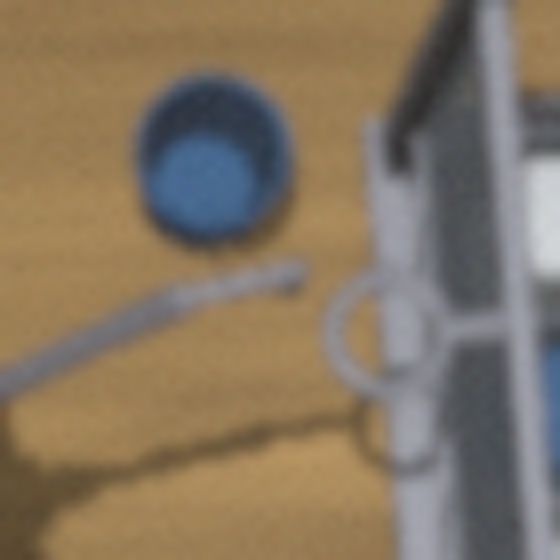

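Scene crop: hook corner ~(193.8,121.6) and ring centre ~(187.5,152.2). Top crop: corner ~(305.7,149.9) and ring centre ~(317.1,157.6). I triangulate both.

Run:
```python
from h import *
o=robot.get_obs();t=tip_now(o);S=cam('scene');T=cam('top')
print(t,proj(S,t+[0,0,.036]),proj(T,t+[0,0,.036]))
print('corner',tri(T,(305.7,150),S,(194.2,122)))
print('ring',tri(T,(317.1,157.6),S,(187.5,152.25)))
p,Rm=pose_for_tip([.5990,-.171,.345],21);row(o,p,Rm)
p,Rm=pose_for_tip([.5990,-.171,.285],21);row(o,p,Rm)
p,Rm=pose_for_tip([.5990,-.171,.210],21);row(o,p,Rm)
```

```text
[ 0.59997061 -0.1244744   0.40080753] [192.46688143 121.04909252] [306.08059078 149.13290219]
corner (array([ 0.59763643, -0.12280084,  0.43288328]), np.float64(0.0022629687153314405))
ring (array([ 0.59921848, -0.17022752,  0.303619  ]), np.float64(0.0009639669445222385))
shift [ 0.0103  0.1431 -0.0215] turn [-0.0023  0.001   0.0001] deg 0.4 mm 73
shift [-0.0585  0.2415 -0.022 ] turn [-0.0023  0.001   0.0001] deg 0.4 mm 125
shift [-0.1444  0.3644 -0.0227] turn [-0.0023  0.001   0.0001] deg 0.4 mm 196
```

```bash
python3 -m crank '[[0.005,0.07,-0.011,0,0,0,-1],[0.01,0.144,-0.021,-0.002,0.001,0,-1],[0.01,0.144,-0.021,-0.002,0.001,0,-1],[0.01,0.144,-0.021,-0.002,0.001,0,-1]]'
python3 - <<'E'
from h import *
o=robot.get_obs();t=tip_now(o);print(o['time'],o['grip_width'],'tip',t.round(4))
s=vision.camera('scene');tp=vision.camera('top')
S=cam('scene');T=cam('top');print('pred tip',proj(S,t),proj(T,t))
def z(im,c,n,w=30,k=9):
    x,y=c;print(n,x-w,y-w);cv2.imwrite(f'pics/{n}.png',cv2.resize(im[y-w:y+w,x-w:x+w],None,fx=k,fy=k,interpolation=cv2.INTER_CUBIC))
z(s,(188,145),'s6');z(tp,(315,155),'t6')
for zz in(.285,.21):
  p,Rm=pose_for_tip([.5995,-.1715,zz],21);row(o,p,Rm)
E
```

```text
time: 6.9
position: [0.5711, -0.0359, 0.2341]
tool_rot: [0.657, -0.259, 0.59, -0.391]
ft_force: [0.1, -0.8, -1.5]
grip_width: 0.0214
6.9 0.021400945173146495 tip [ 0.5996 -0.1719  0.3456]
pred tip [184.32004637 141.27679659] [319.18966324 154.98973145]
s6 158 115
t6 285 125
shift [-0.0702  0.0983 -0.0011] turn [-0.0005 -0.0005  0.0003] deg 0.1 mm 60
shift [-0.1562  0.2212 -0.0015] turn [-0.0005 -0.0005  0.0003] deg 0.1 mm 135
```

View pics/s6.png

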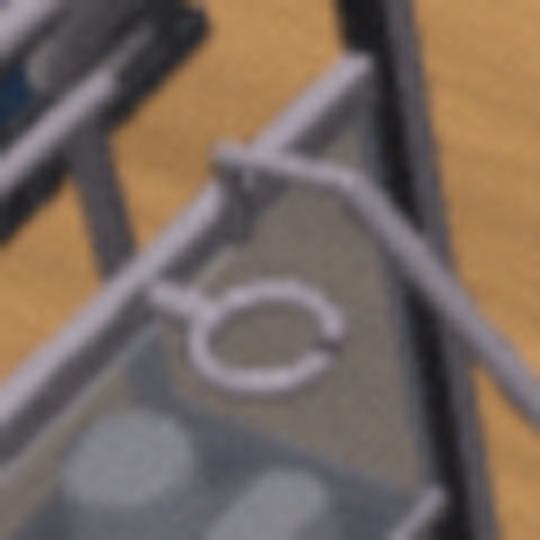

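View pics/t6.png

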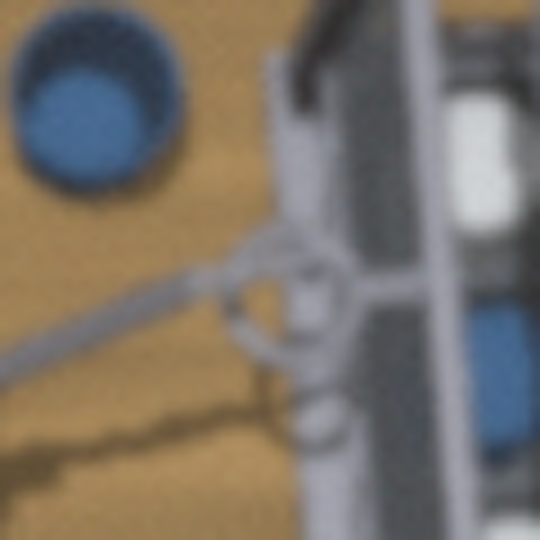

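The tip lies above the ring as predicted (scene ~(184.7,141.1) against (184.3,141.3)). I lower it through.

```bash
python3 -m crank '[[-0.035,0.049,0,0,0,0,-1],[-0.07,0.098,-0.001,0,0,0,-1],[-0.07,0.098,-0.001,0,0,0,-1],[-0.07,0.098,-0.001,0,0,0,-1]]'
python3 - <<'E'
from h import *
o=robot.get_obs();t=tip_now(o);print(o['time'],o['grip_width'],'tip',t.round(4),o['ft_force'].round(1),o['moment'].round(2))
s=vision.camera('scene');tp=vision.camera('top')
def z(im,c,n,w=30,k=9):
    x,y=c;print(n,x-w,y-w);cv2.imwrite(f'pics/{n}.png',cv2.resize(im[y-w:y+w,x-w:x+w],None,fx=k,fy=k,interpolation=cv2.INTER_CUBIC))
z(s,(188,150),'s7');z(tp,(315,155),'t7')
for zz in(.26,.23,.2,.19):
  p,Rm=pose_for_tip([.5995,-.1715,zz],21);row(o,p,Rm)
E
```

```text
time: 7.5
position: [0.5711, -0.036, 0.1747]
tool_rot: [0.657, -0.259, 0.591, -0.391]
ft_force: [0.3, 0.4, -0.9]
grip_width: 0.0211
7.5 0.021112285335101236 tip [ 0.5994 -0.172   0.2863] [ 0.3  0.4 -0.9] [ 0.46  0.14 -0.01]
s7 158 120
t7 285 125
shift [-0.031   0.042  -0.0007] turn [-0.0007 -0.0008  0.0006] deg 0.2 mm 26
shift [-0.0654  0.0911 -0.0009] turn [-0.0007 -0.0008  0.0006] deg 0.2 mm 56
shift [-0.0998  0.1402 -0.0012] turn [-0.0007 -0.0008  0.0006] deg 0.2 mm 86
shift [-0.1113  0.1566 -0.0013] turn [-0.0007 -0.0008  0.0006] deg 0.2 mm 96
```

View pics/s7.png

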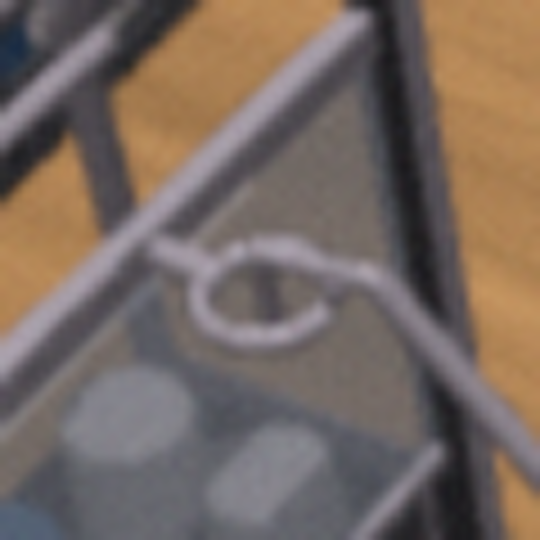

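View pics/t7.png

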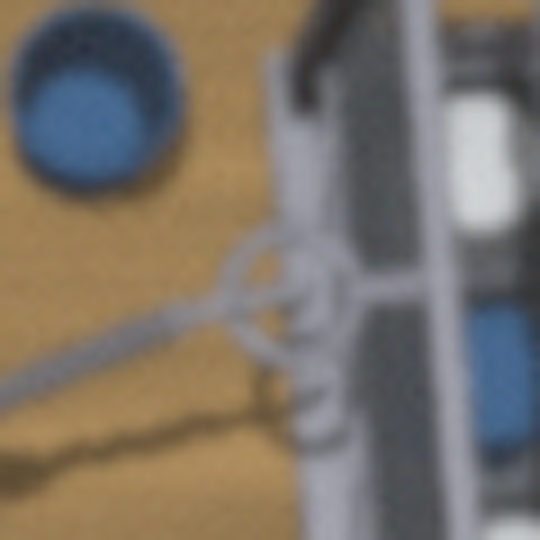

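The hook leg shows inside the ring in both views. I pull down, first half gently.

```bash
python3 -m crank '[[-0.016,0.021,0,0,0,0,-1],[-0.031,0.042,0,0,0,0,-1],[-0.048,0.067,-0.001,0,0,0,-1],[-0.065,0.091,-0.001,0,0,0,-1],[-0.065,0.091,-0.001,0,0,0,-1]]'
python3 - <<'E'
from h import *
o=robot.get_obs();t=tip_now(o);print(o['time'],o['grip_width'],'tip',t.round(4),o['ft_force'].round(1),o['moment'].round(2))
s=vision.camera('scene');w=vision.camera('wrist')
cv2.imwrite('pics/s8.png',cv2.resize(s[110:230,120:260],None,fx=5,fy=5,interpolation=cv2.INTER_CUBIC));cv2.imwrite('pics/w8.png',w)
for zz in(.21,.205,.2,.19):
  p,Rm=pose_for_tip([.5995,-.1715,zz],21);row(o,p,Rm)
E
```

```text
time: 8.22
position: [0.5678, -0.0358, 0.115]
tool_rot: [0.658, -0.261, 0.589, -0.39]
ft_force: [0.2, -0.1, -0.9]
grip_width: 0.0214
8.225 0.021428735721295087 tip [ 0.5965 -0.172   0.2262] [ 0.2 -0.1 -0.9] [ 0.38  0.15 -0.05]
shift [-0.0183  0.0271  0.0059] turn [ 0.0014 -0.0004 -0.0003] deg 0.3 mm 17
shift [-0.024   0.0353  0.0059] turn [ 0.0014 -0.0004 -0.0003] deg 0.3 mm 22
shift [-0.0298  0.0435  0.0059] turn [ 0.0014 -0.0004 -0.0003] deg 0.3 mm 27
shift [-0.0412  0.06    0.006 ] turn [ 0.0014 -0.0004 -0.0003] deg 0.3 mm 36
```

View pics/s8.png

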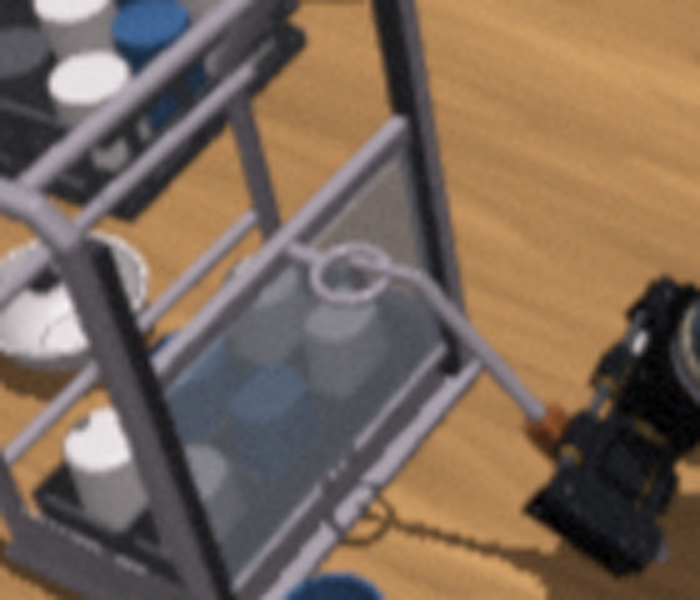

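View pics/w8.png

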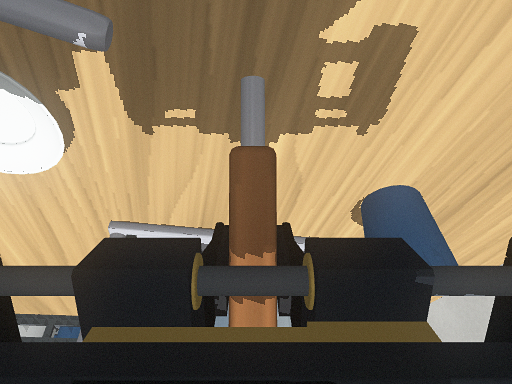

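The ring is coming down with the hook, and there is no slip in the hand. I continue to the stop.

```bash
python3 -m crank '[[-0.01,0.015,0.003,0,0,0,-1],[-0.02,0.03,0.006,0,0,0,-1],[-0.03,0.0435,0.006,0,0,0,-1],[-0.03,0.0435,0.006,0,0,0,-1]]'
python3 - <<'E'
from h import *
o=robot.get_obs();t=tip_now(o);print(o['time'],o['grip_width'],'tip',t.round(4),o['ft_force'].round(1),o['moment'].round(2))
s=vision.camera('scene');tp=vision.camera('top')
cv2.imwrite('pics/s9.png',cv2.resize(s[110:230,120:260],None,fx=5,fy=5,interpolation=cv2.INTER_CUBIC));cv2.imwrite('pics/t9.png',cv2.resize(tp[115:195,275:375],None,fx=7,fy=7))
S=cam('scene');T=cam('top');P=[.599,-.1705,.235];print('ring shut pred',proj(S,P),(proj(S,P)-[120,110])*5,(proj(T,P)-[275,115])*7)
E
```

```text
time: 8.82
position: [0.5729, -0.0371, 0.0918]
tool_rot: [0.658, -0.258, 0.591, -0.389]
ft_force: [-0.9, -4.1, 6.7]
grip_width: 0.0213
8.825 0.02125817145151843 tip [ 0.6013 -0.1726  0.2038] [-0.9 -4.1  6.7] [-1.12 -0.21 -0.37]
ring shut pred [191.01616364 168.58100137] [355.08081822 292.90500684] [277.0538623  326.47410745]
```

View pics/s9.png

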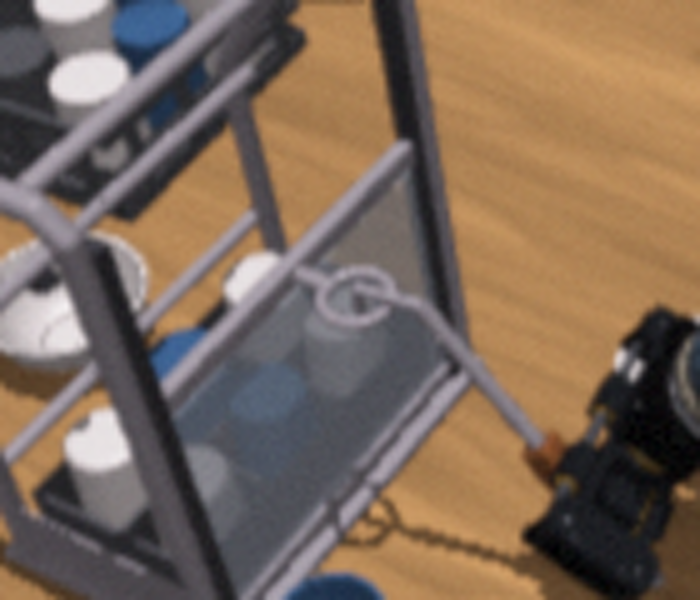

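View pics/t9.png

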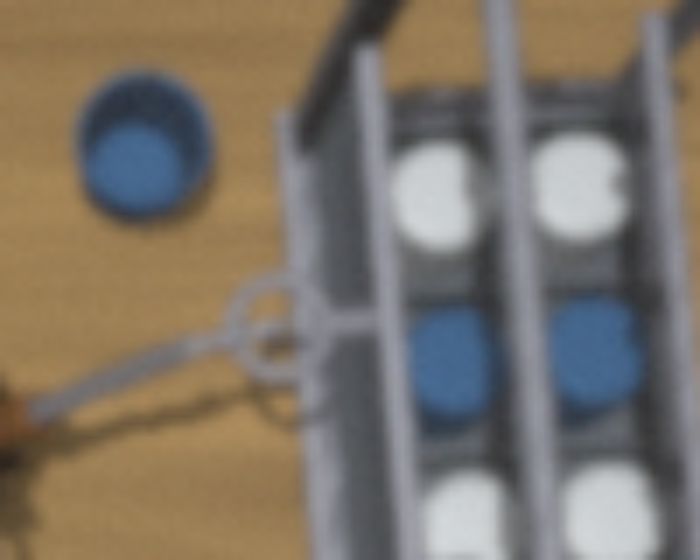

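The ring is at crop (355,297) against (355,293) predicted for shut, and the force jumped to ~8 N, which suggests the stop. I press a little more to confirm.

```bash
python3 -m crank '[[-0.006,0.008,0,0,0,0,-1],[-0.009,0.013,0,0,0,0,-1],[-0.009,0.013,0,0,0,0,-1]]'
python3 - <<'E'
from h import *
o=robot.get_obs();t=tip_now(o);print(o['time'],o['grip_width'],'tip',t.round(4),o['ft_force'].round(1),o['moment'].round(2))
cv2.imwrite('pics/w10.png',vision.camera('wrist'))
s=vision.camera('scene');cv2.imwrite('pics/s10.png',cv2.resize(s[110:230,120:260],None,fx=5,fy=5,interpolation=cv2.INTER_CUBIC))
E
```

```text
time: 9.3
position: [0.5751, -0.0402, 0.0881]
tool_rot: [0.659, -0.255, 0.593, -0.386]
ft_force: [-0.4, -10.7, 17.1]
grip_width: 0.0218
9.3 0.021828706435671322 tip [ 0.603  -0.1749  0.2014] [ -0.4 -10.7  17.1] [-3.31 -0.68 -0.43]
```

View pics/s10.png

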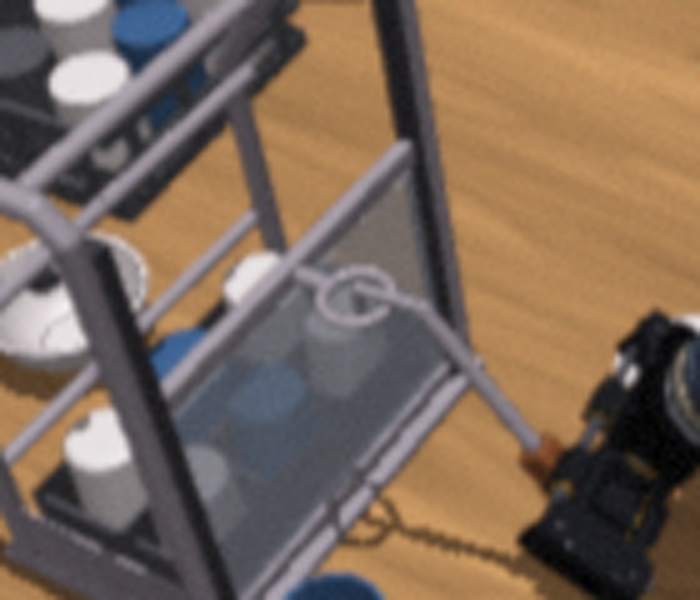

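View pics/w10.png

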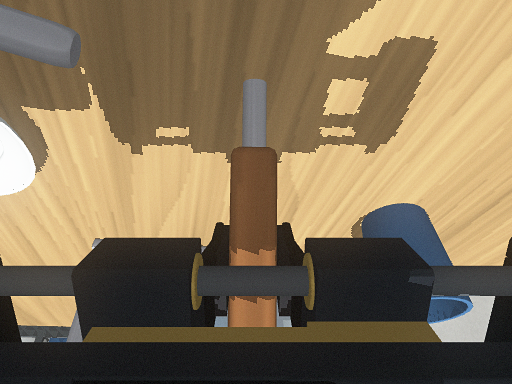

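Force reached 17 N with no further screen motion: it is shut. Now I lift the hook straight up out of the ring.

```bash
python3 -m crank '[[0.015,-0.022,0,0,0,0,-1],[0.035,-0.05,0,0,0,0,-1],[0.058,-0.082,0,0,0,0,-1],[0.08,-0.115,0,0,0,0,-1],[0.11,-0.157,0,0,0,0,-1],[0.147,-0.21,0,0,0,0,-1],[0.147,-0.21,0,0,0,0,-1],[0.147,-0.21,0,0,0,0,-1]]'
python3 - <<'E'
from h import *
o=robot.get_obs();t=tip_now(o);print(o['time'],o['grip_width'],'tip',t.round(4),o['ft_force'].round(1),o['moment'].round(2))
cv2.imwrite('pics/w11.png',vision.camera('wrist'))
s=vision.camera('scene');cv2.imwrite('pics/s11.png',cv2.resize(s[110:230,120:260],None,fx=5,fy=5,interpolation=cv2.INTER_CUBIC))
S=cam('scene');print((proj(S,t)-[120,110])*5)
E
```

```text
time: 10.4
position: [0.5715, -0.035, 0.2097]
tool_rot: [0.657, -0.26, 0.589, -0.391]
ft_force: [-0.0, 0.1, -2.0]
grip_width: 0.0214
10.4 0.02140268221973455 tip [ 0.6002 -0.1713  0.321 ] [-0.   0.1 -2. ] [0.52 0.14 0.06]
[329.22371474 189.52959607]
```

View pics/s11.png

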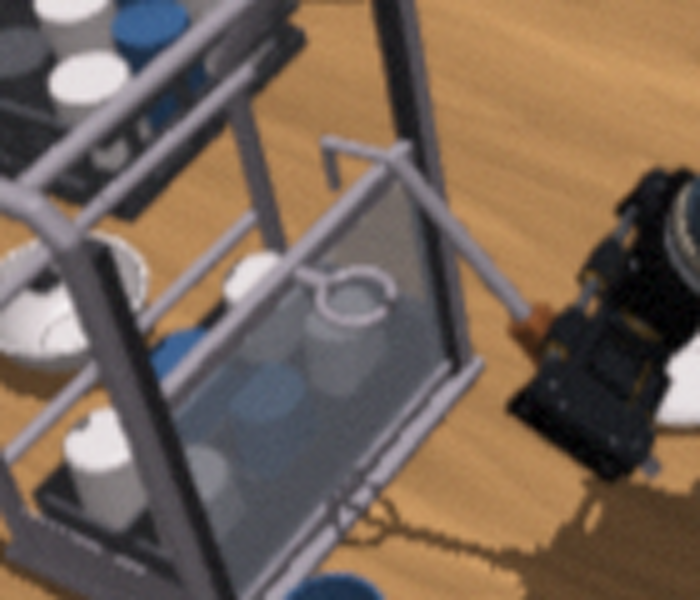

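View pics/w11.png

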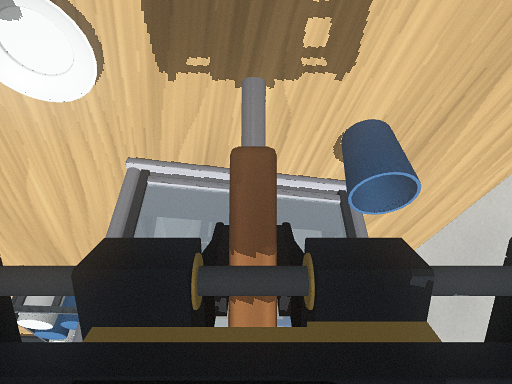

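The hook is out and clear (tip at crop (333,187)) and the screen stayed down. Now I return over the rest.

Run:
```python
from h import *
o=robot.get_obs();g=gT();a=np.radians(YAW);X=np.array([np.cos(a),np.sin(a),0]);n=-.8192*X+.5736*Z
A=g[:3,3]+.1*n+[0,0,.135];row(o,o['position']+[0,.02,.08],toolT(o)[:3,:3])
from scipy.spatial.transform import Slerp
S=Slerp([0,1],R.from_matrix([toolT(o)[:3,:3],g[:3,:3]]));
row(o,(o['position']+[0,.02,.08]+A)/2,S(.5).as_matrix());row(o,A,g[:3,:3])
```

```text
shift [ 0.0594 -0.1536  0.008 ] turn [0. 0. 0.] deg 0.0 mm 82
shift [-0.2896 -0.4076 -0.0251] turn [-0.0329  0.0478 -0.0001] deg 10.5 mm 250
shift [-0.6386 -0.6616 -0.0583] turn [-0.0659  0.0956 -0.0001] deg 20.9 mm 461
```

```bash
python3 -m crank '[[0.03,-0.077,0.004,0,0,0,-1],[0.059,-0.154,0.008,0,0,0,-1],[-0.02,-0.21,0,-0.006,0.009,0,-1],[-0.11,-0.275,-0.008,-0.015,0.022,0,-1],[-0.2,-0.34,-0.016,-0.025,0.035,0,-1],[-0.29,-0.408,-0.025,-0.033,0.048,0,-1],[-0.38,-0.47,-0.034,-0.042,0.06,0,-1],[-0.47,-0.54,-0.042,-0.05,0.072,0,-1],[-0.56,-0.605,-0.05,-0.059,0.085,0,-1],[-0.6386,-0.6616,-0.058,-0.066,0.0956,0,-1]]'
python3 -m crank '[[0,0,0,0,0,0,-1],[0,0,0,0,0,0,-1]]'
python3 - <<'E'
from h import *
o=robot.get_obs();print(o['time'],o['q'].round(3),o['position'].round(4),o['grip_width'])
g=gT();a=np.radians(YAW);X=np.array([np.cos(a),np.sin(a),0]);n=-.8192*X+.5736*Z
p=g[:3,3];row(o,p+.1*n+[0,0,.135],g[:3,:3]);row(o,p+.1*n,g[:3,:3]);row(o,p+.035*n,g[:3,:3])
cv2.imwrite('pics/w12.png',vision.camera('wrist'));cv2.imwrite('pics/s12.png',vision.camera('scene'))
E
```

```text
time: 11.75
position: [0.4497, 0.4018, 0.2972]
tool_rot: [0.599, -0.374, 0.652, -0.277]
ft_force: [0.3, 1.2, -1.3]
grip_width: 0.0215
time: 12.0
position: [0.4503, 0.3994, 0.2977]
tool_rot: [0.599, -0.374, 0.652, -0.277]
ft_force: [-0.4, -1.1, -2.0]
grip_width: 0.0215
12.0 [ 0.72   0.683  1.1   -0.392  1.832  0.867] [0.4503 0.3994 0.2977] 0.021526292362794342
shift [-0.0004 -0.0011 -0.0017] turn [-0.0005 -0.0002  0.0008] deg 0.2 mm 1
shift [-0.1555  0.2199 -0.0023] turn [-0.0005 -0.0002  0.0008] deg 0.2 mm 135
shift [-0.1112  0.3421 -0.0026] turn [-0.0005 -0.0002  0.0008] deg 0.2 mm 180
```

View pics/s12.png

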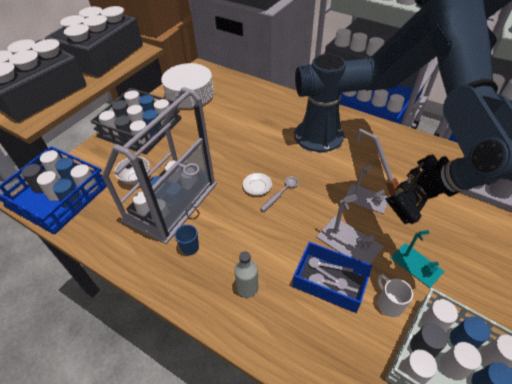

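View pics/w12.png

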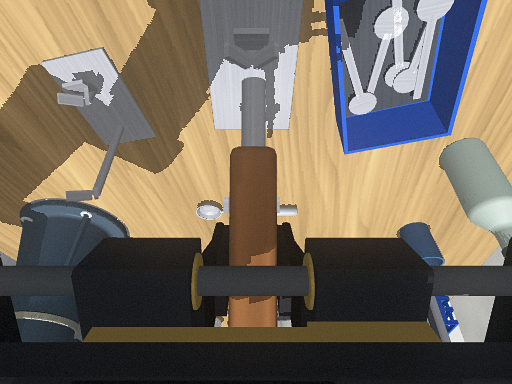

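```bash
python3 -m crank '[[-0.06,0.085,-0.001,0,0,0,-1],[-0.12,0.17,-0.002,0,0,0,-1],[-0.1555,0.22,-0.0023,-0.0005,0,0.0008,-1],[-0.1555,0.22,-0.0023,-0.0005,0,0.0008,-1],[-0.137,0.27,-0.0025,-0.0005,0,0.0008,-1],[-0.118,0.323,-0.0026,-0.0005,0,0.0008,-1],[-0.1112,0.342,-0.0026,-0.0005,0,0.0008,-1],[-0.1112,0.342,-0.0026,-0.0005,0,0.0008,-1]]'
python3 - <<'E'
from h import *
o=robot.get_obs();print(o['time'],o['position'].round(4),o['grip_width'],o['ft_force'].round(1),o['moment'].round(2))
g=gT();a=np.radians(YAW);X=np.array([np.cos(a),np.sin(a),0]);n=-.8192*X+.5736*Z
p=g[:3,3];row(o,p+.035*n,g[:3,:3]);row(o,p+.015*n,g[:3,:3]);row(o,p,g[:3,:3])
cv2.imwrite('pics/w13.png',vision.camera('wrist'));s=vision.camera('scene');cv2.imwrite('pics/s13.png',cv2.resize(s[140:300,290:450],None,fx=3.5,fy=3.5))
E
```

```text
time: 13.1
position: [0.4424, 0.3483, 0.1284]
tool_rot: [0.597, -0.376, 0.652, -0.278]
ft_force: [-0.5, 0.9, -0.6]
grip_width: 0.0213
13.1 [0.4424 0.3483 0.1284] 0.021327981573928127 [-0.5  0.9 -0.6] [ 0.45 -0.09  0.01]
shift [-0.0013  0.0055 -0.0021] turn [-0.0004 -0.0011 -0.0012] deg 0.3 mm 3
shift [ 0.0126  0.043  -0.0021] turn [-0.0004 -0.0011 -0.0012] deg 0.3 mm 22
shift [ 0.023   0.0711 -0.0022] turn [-0.0004 -0.0011 -0.0012] deg 0.3 mm 37
```

View pics/s13.png

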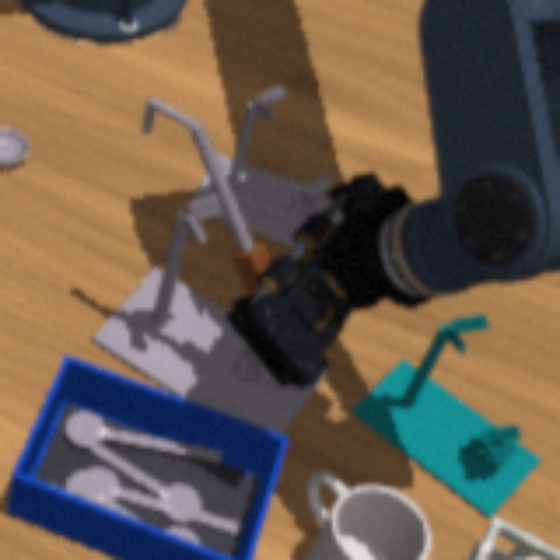

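View pics/w13.png

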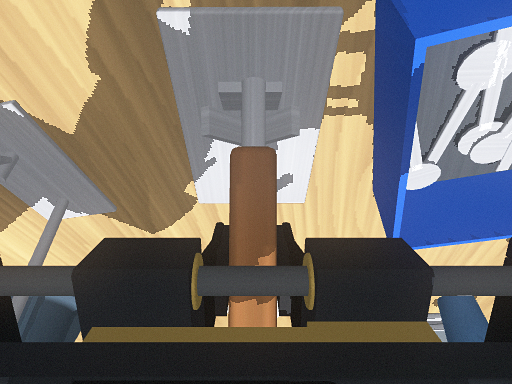

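The shaft lines up with the fork mouth (shaft column ~254, fork centre ~251), so I seat it.

```bash
python3 -m crank '[[0.006,0.024,-0.001,0,0,0,-1],[0.0126,0.043,-0.002,0,-0.001,-0.001,-1],[0.018,0.057,-0.002,0,-0.001,-0.001,-1],[0.023,0.071,-0.002,0,-0.001,-0.001,-1],[0.023,0.071,-0.002,0,-0.001,-0.001,-1],[0.023,0.071,-0.002,0,-0.001,-0.001,-1]]'
python3 - <<'E'
from h import *
o=robot.get_obs();print(o['time'],o['position'].round(4),o['grip_width'],o['ft_force'].round(1),o['moment'].round(2))
g=gT();row(o,g[:3,3],g[:3,:3])
cv2.imwrite('pics/w14.png',vision.camera('wrist'));s=vision.camera('scene');cv2.imwrite('pics/s14.png',cv2.resize(s[140:300,290:450],None,fx=3.5,fy=3.5))
E
```

```text
time: 13.95
position: [0.4378, 0.3225, 0.1076]
tool_rot: [0.597, -0.375, 0.651, -0.28]
ft_force: [-0.2, 13.1, 14.2]
grip_width: 0.0215
13.95 [0.4378 0.3225 0.1076] 0.0214730562495997 [-0.2 13.1 14.2] [ 0.14  0.21 -0.23]
shift [ 0.0035  0.0071 -0.0011] turn [-0.0018 -0.0003 -0.0018] deg 0.5 mm 4
```

View pics/s14.png

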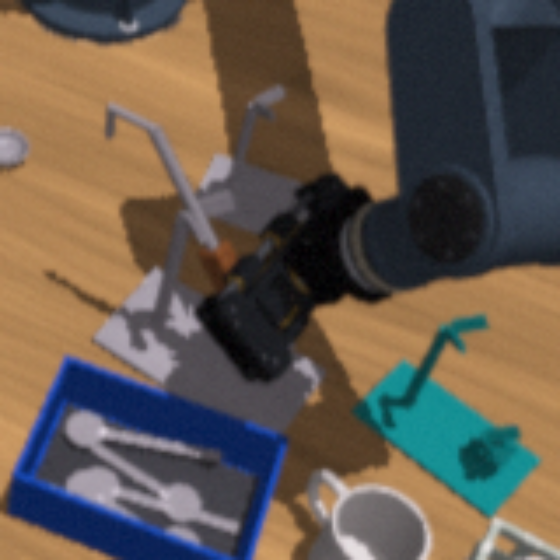

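View pics/w14.png

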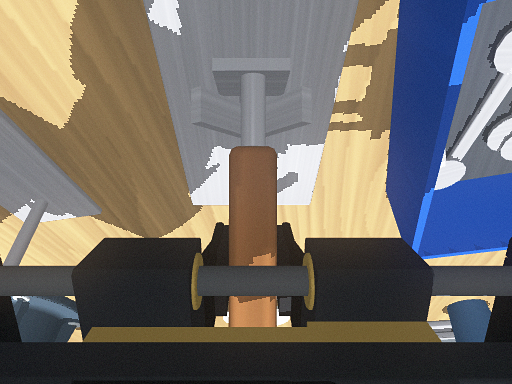

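The view matches the one before the lift, with forks and toe in contact. I relax the press, open, and look.

```bash
python3 -m crank '[[-0.002,-0.005,0,0,0,0,-1],[-0.002,-0.005,0,0,0,0,-0.6],[-0.002,-0.005,0,0,0,0,-0.2],[-0.002,-0.005,0,0,0,0,0.5],[-0.002,-0.005,0,0,0,0,1],[-0.002,-0.005,0,0,0,0,1],[-0.002,-0.005,0,0,0,0,1],[-0.002,-0.005,0,0,0,0,1]]'
python3 - <<'E'
from h import *
o=robot.get_obs();print(o['time'],o['position'].round(4),o['grip_width'],o['ft_force'].round(1),o['moment'].round(2))
cv2.imwrite('pics/w15.png',vision.camera('wrist'));s=vision.camera('scene');cv2.imwrite('pics/s15.png',cv2.resize(s[140:300,290:450],None,fx=3.5,fy=3.5))
E
```

```text
time: 15.05
position: [0.4364, 0.3214, 0.106]
tool_rot: [0.6, -0.374, 0.651, -0.277]
ft_force: [0.4, -0.3, -0.6]
grip_width: 0.0733
15.05 [0.4364 0.3214 0.106 ] 0.07331469924161009 [ 0.4 -0.3 -0.6] [ 0.34  0.07 -0.02]
```

View pics/w15.png

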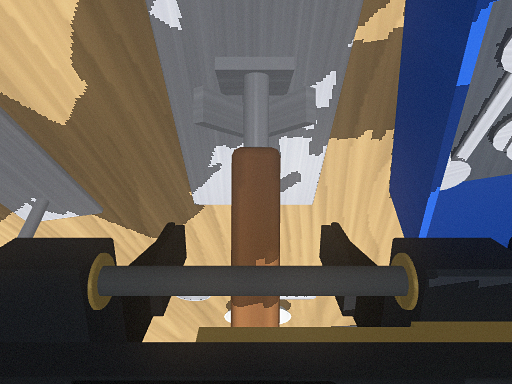

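View pics/s15.png

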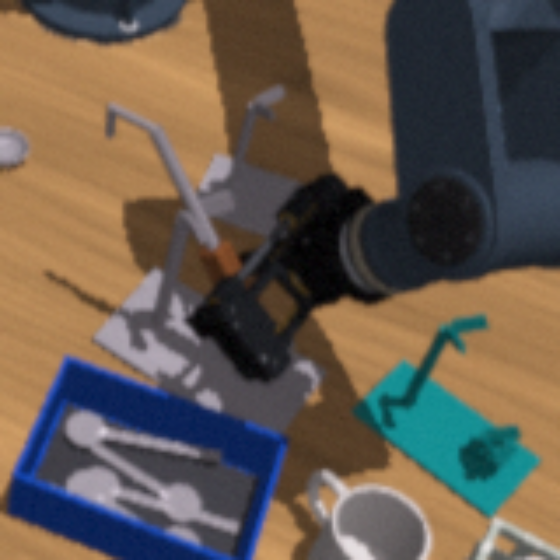

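The pole lies in both forks, hook up, with the jaws open around it. I withdraw along the approach line.

```bash
python3 -m crank '[[0,-0.03,0,0,0,0,1],[0,-0.09,0,0,0,0,1],[0,-0.18,0,0,0,0,1],[0,-0.27,0,0,0,0,1],[0,-0.34,0,0,0,0,1],[0,-0.34,0,0,0,0,1],[0,-0.34,0,0,0,0,1]]'
python3 - <<'E'
from h import *
o=robot.get_obs();print(o['time'],o['position'].round(4),o['grip_width'],o['ft_force'].round(1))
cv2.imwrite('pics/w16.png',vision.camera('wrist'));s=vision.camera('scene');cv2.imwrite('pics/s16.png',s)
a=cv2.imread('pics/scene0.png')
f=lambda im:im[150:290,300:400]
cv2.imwrite('pics/cmp16.png',cv2.resize(np.hstack([f(a),f(s)]),None,fx=4,fy=4,interpolation=cv2.INTER_CUBIC))
E
```

```text
time: 16.02
position: [0.4507, 0.4171, 0.2449]
tool_rot: [0.6, -0.374, 0.65, -0.277]
ft_force: [-0.9, -0.3, -0.2]
grip_width: 0.0869
16.025 [0.4507 0.4171 0.2449] 0.08691079200963432 [-0.9 -0.3 -0.2]
```

View pics/cmp16.png

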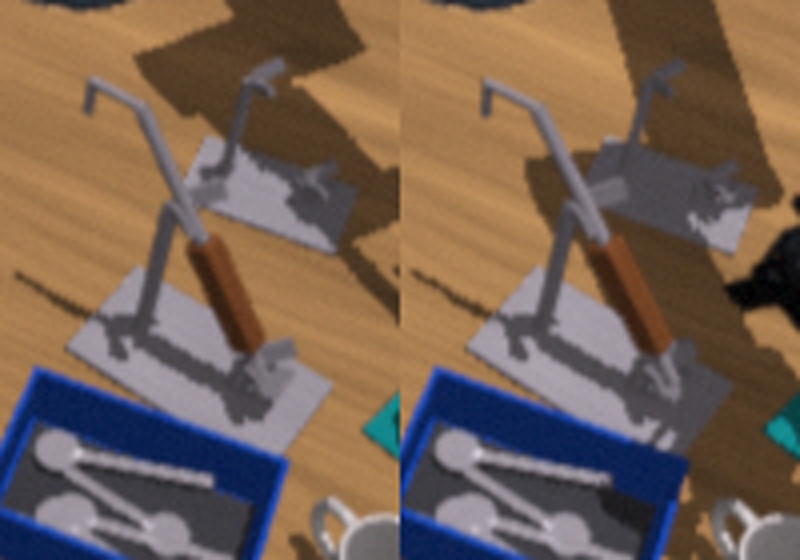

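View pics/w16.png

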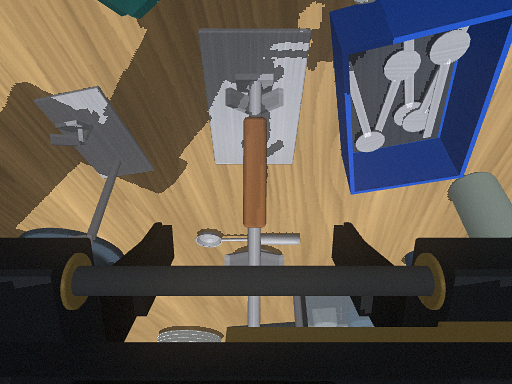

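View pics/s16.png

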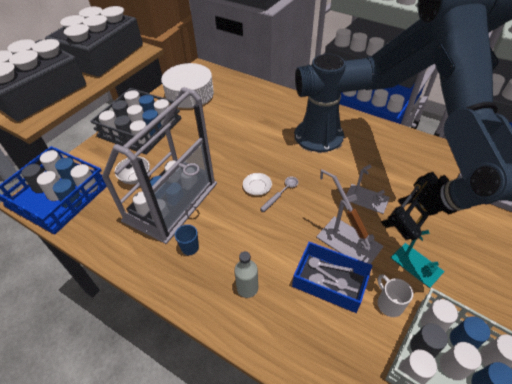

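Run:
```python
from h import *
o=robot.get_obs();C=cam('wrist',toolT(o));im=cv2.imread('pics/w16.png')
a=np.radians(YAW);X=np.array([np.cos(a),np.sin(a),0]);u=.5736*X+.8192*Z;n=-.8192*X+.5736*Z
for l in(-.0525,.0525): print(proj(C,SEAT+u*l+n*.012).round(1))
hsv=cv2.cvtColor(im,cv2.COLOR_BGR2HSV);m=cv2.inRange(hsv,(3,140,40),(14,255,220))[100:245,225:285]
ys,xs=np.nonzero(m);print(ys.min()+100,ys.max()+100,[(y,xs[ys==y-100].min()+225,xs[ys==y-100].max()+225) for y in(130,170,215)])
b=cv2.imread('pics/w1.png')
cv2.imwrite('pics/cmpw.png',np.hstack([cv2.resize(b[60:250,200:310],None,fx=3,fy=3),cv2.resize(im[60:250,200:310],None,fx=3,fy=3)]))
s0=cv2.imread('pics/scene0.png');s=cv2.imread('pics/s16.png')
f=lambda i:cv2.resize(i[220:275,340:385],None,fx=8,fy=8,interpolation=cv2.INTER_CUBIC)
cv2.imwrite('pics/cmps.png',np.hstack([f(s0),f(s)]))
```

```text
[254.4 119.2]
[254.2 229.4]
118 226 [(130, np.int64(248), np.int64(258)), (170, np.int64(246), np.int64(265)), (215, np.int64(244), np.int64(265))]
```

View pics/cmpw.png

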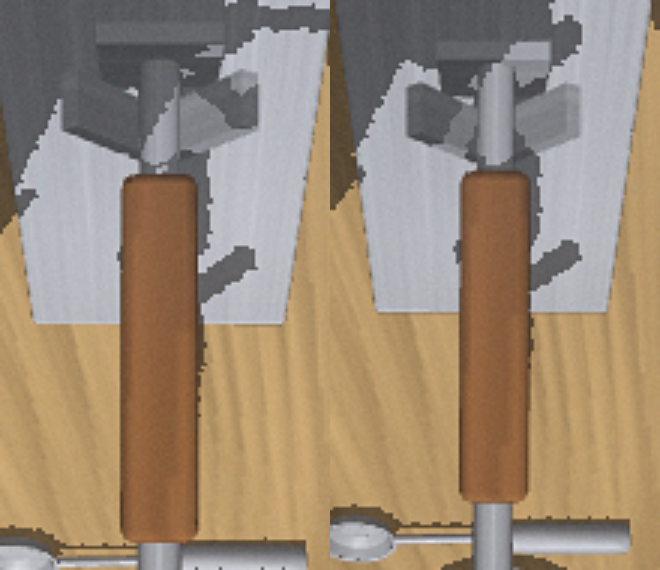

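View pics/cmps.png

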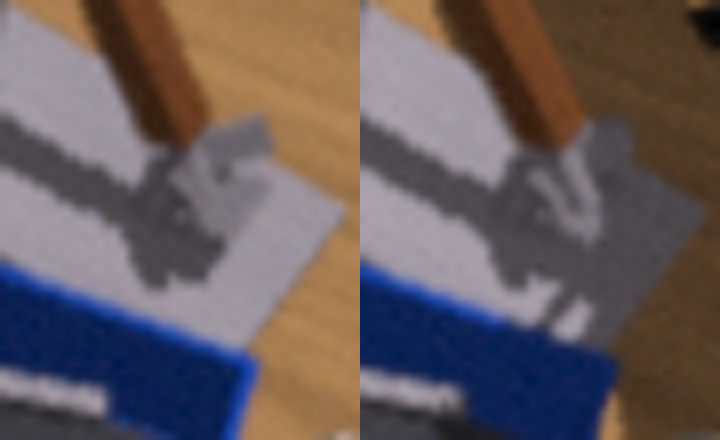

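The pole is seated as at the start, the ring is at its shut place (scene ~(191,169)), and the bystanders have not moved. Handing in.

Run:
```python
from h import *
s0=cv2.imread('pics/scene0.png');s=cv2.imread('pics/s16.png')
for n,(x,y) in dict(cup=(187,240),det=(246,275),sauc=(257,185),spoon=(279,194),mug=(394,295)).items():
    w=18;r=cv2.matchTemplate(s[y-w-6:y+w+6,x-w-6:x+w+6],s0[y-w:y+w,x-w:x+w],cv2.TM_CCOEFF_NORMED);print(n,np.array(cv2.minMaxLoc(r)[3])-6,round(r.max(),3))
o=robot.get_obs();print(o['time'],o['grip_width']);print(robot.hand_in())
```

```text
cup [0 0] 0.97
det [0 0] 0.997
sauc [0 0] 0.999
spoon [0 0] 0.997
mug [0 0] 0.74
16.125 0.08705716702294149
the job is handed in; nothing more can be done
None
```

I took the pole from the larger grey rest, hooked the ring and pulled the screen down to its stop. I then unhooked the pole, laid it back in the rest hook end up, and handed in at about 16 s of the 48 s allowed.

- **Screen:** It stopped moving while the pull rose to 17 N. Afterwards the ring was within about 1 px of where it should be when shut.
- **Pole:** It lies in both forks as at the start. The handle and hook end are within about 1 px of their start pixels in the scene view, roughly 1–3 mm.
- **Slip in the grip:** While pressing at the stop the pole turned slightly, by about 1° or less. The seated picture shows no remaining offset.
- **Seating:** The arm stopped about 4 mm short of its original grasp point under contact of about 19 N. I eased off before opening the jaws.
- **Bystanders:** The cup, detergent, saucer and spoon show no shift in image matching, and neither does the mug. The mug's match score was weak (0.74), most likely because the hand's shadow fell across it. I did not match the bowl, but it looked unmoved in the scene view.
- **Hand and arm:** They are clear of everything with the jaws open.

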